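Load the microplate shaker and close its lid

ROBOT

A 6-joint arm with a two-finger parallel gripper is mounted at the origin on the work surface. World frame = base frame: x ahead of the robot, y to its left, z up, the work surface at z = 0. Lengths are in m, angles in degrees, forces in N, time in s.
With the tool pointing down it reaches from about 0.25 to 0.725 m from the base axis. Payload 9.7 kg.
Tool frame: the origin (TCP) lies between the finger pads; the fingertips stand 25 mm ahead of it and the grasp point (between the pads) lies 6 mm ahead of it; z points along the fingers, y is the line along which they close (so a half turn about z gives the same grasp; the last joint's range is limited). The gripper opens to 85 mm and grips with 20 to 120 N. Pads are 22 mm wide; open, the fingers measure 114 mm over their backs; the gripper's body (76 mm by 85 mm) begins 54 mm behind the grasp point. The pads swing forward as they close: fully open they stand 13 mm farther back than shut.
Start: joints at [63.255, 4.979, 10.078, 95.1, 0, 90], TCP at [0.248, 0.491, 0.256] pointing down, gripper open.
Joint ranges: [-179.16, 179.16], [-48.56, 103.87], [-65.8, 70.77], [-126.05, 130.52], [-82.76, 87.17], [-180, 180]. Speed limits (degrees/s): [127.2, 127.2, 147.25, 180, 180, 180].

INTERFACE

Orientations are given as [roll, pitch, yaw] about the fixed x, y, z axes, in that order (R = Rz(yaw) Ry(pitch) Rx(roll)).
In Python, from workcell import bot, optics gives the robot as it stands (bot), with the cameras (optics).
- The arm moves only by the shell command python3 drive.py [FORCE], which reads ROWS from standard input. ROWS is one flat JSON list of numbers that holds 1 to 5 rows one after another, with no inner brackets; each row has 5 numbers: dx, dy, dz in m, then a turn about the tool's z in degrees, then the finger opening in m; each row is the pose to reach, as a shift and turn from the pose commanded when the command began, along the tool's axes at that moment; what a row does not reach only later rows make up. A row lasts 1/12 s, in which the tool goes at most 0.0417 m and 7.16 degrees, less where a joint would pass 70% of its speed; a pose out of reach is approached as far as the arm can. The fingers move at their own pace and stop on an object; FORCE is the grip in N (left out, the last holds). Time passes only in rows, so rows that do not move let the fingers close. It prints the time, the measured TCP pose, the force, the opening and the grip force at its end. Input that does not fit is refused with a message, and nothing moves.
- bot.get_obs(): the state, without advancing time (a new reading comes with each control period).
- optics.camera(name): name is "scene" or "top" or "wrist"; returns the picture (480x640x3 uint8, blue, green, red); there is no depth.
- optics.camera_info(name): a dict with "mtx" (3x3 intrinsics, pixels), "extrinsics" (4x4, takes a point from camera to world coordinates). Camera axes: x right, y down, z forward; pixel columns grow to the right and rows downward; lengths in m; the calibration is good to about 2 mm. A picture is of the moment at which its call begins: read the wrist's pose just before it. camera_info takes no time and is no camera call; for the wrist camera it gives the pose at the moment of the call.
- bot.job_done(): hands the job in; it is judged then, once.
The state is a dict: "time": time; "q": joint angles; "qd": joint speeds; "joint_efforts": joint torques, N m; "ee_pos": TCP position; "tcp_rot": TCP orientation; "wrist_force": force on the tool from outside, world axes, zero at the start; "torque": the same for the moment, N m; "opening": finger opening in m; "grasp_force": force on a finger pad.
Only numpy, scipy, OpenCV 4.12 (cv2) and the standard library are available. Lean on these libraries where they do the work, as an engineer would, in place of code of your own. Each camera call takes 0.05 s, during which the arm holds its last target. There are 200 camera calls.

TASK

Load the shaker: push the 96-well plate straight into its guides until it is fully home and the yellow spring catch has snapped in behind it. Only then press the red lid catch right in to free the lid, and fold the clear lid all the way down. Keep the plate level and leave the things standing around the shaker where they are.

Things in the scene. Friction and masses are not known exactly. Their poses are not given: they have to be found in the camera images.
- shaker: Microplate shaker, white case, blue front panel, fixed. Origin: at bench level on the middle line of its guides; x from its front (loading side) to its back, y to its left, z up. Case x = -135 to 110, y = +-130 mm. Flat aluminium platform, top at z = 80, x = -130 to 78, y = +-93 mm. Grey hinge towers at the back corners, x = 53 to 110, |y| = 100 to 130, top at z = 125 mm.
- plate: 96-well plate, white with pink wells, loose on the platform before the guides, slightly askew. 85.5 mm (x, the way it slides) x 127.8 mm (y) x 14.4 mm high: too wide to grasp, push it by its front (-x) edge. Full size in its lowest 5 mm, 2 mm less all round above. Origin: centre of its underside, axes as the shaker's when home. 70 to 160 g. Passing the catch takes about 5 to 12 N.
- plate_home (a point): The plate's origin when it is against the rear stop: x = 27.25, z = 80 mm in the shaker's frame, same axes. Guide rails 12 mm high, inner faces at y = +-65.7 mm, run to the rear stop (face at shaker x = 70 mm) from x = -12 (left, flared to -20) and -20 mm (right, flared to -50). Behind the catch the plate keeps about 3 mm of play.
- plate_catch (a joint): Yellow spring catch at the left guide (y > 0), rad: 0 at rest, its nose in the plate's path; up to about 0.2 while the plate's side pushes it outwards; back near 0 once it has snapped in behind the plate's front edge. Pivot at shaker x = -56, y = 78.5 mm; 9 mm high.
- catch_nose (a point): Tip of the yellow catch's nose; at rest at x = -20.5, y = 58.5, z = 86 mm in the shaker's frame. Keep the pushing fingers within about 50 mm of the middle line to clear it.
- lid_catch (a joint): Red push-through pin that holds the lid open, in m: 0 standing out, 0.012 pressed right in. It slides towards the shaker's +y, stays where it is left and takes about 3 N. The lid is free beyond 0.007.
- lid_catch_face (a point): Middle of the outer face of the red pin, a round button 16 mm across that stands 20 mm out of the side of the right hinge tower; set, it is at x = 86.5, y = -150, z = 90 mm in the shaker's frame. Push it sideways with a fingertip from outside. The case side is at y = -130 mm.
- lid (a joint): Clear hinged lid, rad: 0 shut, about 1.6 standing open, leaning slightly backwards. With the red catch set it stops at about 1.5. Free and pushed forward past about 1.2 it sinks shut by itself within about 3 s on damped hinges; it may also be pushed all the way.
- lid_grip (a point): Middle of the outer face of the blue grip strip (90 x 14 mm, 10 mm thick) near the lid's free edge, on its outer side: on top when shut, facing backwards when open. 131 mm from the hinge line; the free edge is 10 mm farther out. Lid 190 mm wide with side skirts 27 mm deep.
- lid_hinge (a point): Middle of the lid's hinge line, parallel to the shaker's y axis, at x = 78, z = 112 mm in its frame. The lid's outer face lies 3 mm from it.
- tip_box: Blue pipette-tip box, 122 x 84 x 72 mm, left of the shaker; origin under its centre. Bystander.
- tube_rack: Clear rack with small tubes, 164 x 76 x 46 mm, right of the shaker; origin under its centre. Bystander.
- black_rack: Black rack with small tubes, 118 x 82 x 46 mm; origin under its centre. Bystander.
- spare_plate: Spare covered plate with white wells, 85.5 x 127.8 x 16 mm, lying on the bench; origin under its centre. Bystander.
- buffer_bottle: White bottle with blue cap, 60 mm across, 150 mm high; origin under its centre. Bystander.
- pipette: Pipette lying on the bench, 250 mm long, 30 mm high; origin under its middle. Bystander.

How it is judged (in metres and radians):
On the way, in this order (a step that is already met when the one before it is completed fails the run):
1. the plate is fully home in its guides and the yellow catch has snapped in behind it, the red lid catch still set (x of plate in the frame of plate_home above -0.005 m and value of joint plate_catch below 0.05 rad and value of joint lid_catch below 0.004 m and value of joint lid above 1.3 rad), for 0.2 s.
2. the red lid catch is pressed in (value of joint lid_catch above 0.007 m and value of joint lid above 1 rad), for 0.1 s.
3. the lid is folded down (value of joint lid below 0.05 rad), for 0.2 s.
At the end, for the whole second after the job is handed in: The plate lies flat between the guides within 5 mm of the rear stop, square to within 0.06 rad and at rest, the yellow catch is back at rest behind it (under 0.05 rad), the red lid catch is in (over 7 mm) and the lid is shut (under 0.05 rad) (x of plate in the frame of plate_home between -0.005 and 0.003 m and y of plate in the frame of plate_home between -0.004 and 0.004 m and z of plate in the frame of plate_home below 0.003 m and angle between the x axis of plate and the x axis of shaker, either way round below 0.06 rad and angle between plate's own z axis and vertical below 0.05 rad and value of joint each of plate_catch, lid below 0.05 rad and value of joint lid_catch above 0.007 m and linear speed of plate below 0.02 m/s); the robot touches nothing.
It fails at once if the plate is tipped by more than 0.25 rad (angle between plate's own z axis and vertical above 0.25 rad).
It fails at once if a bystander is moved by more than 30 mm (distance of any of tip_box, tube_rack, black_rack, spare_plate, buffer_bottle, pipette from where it was at the start of the episode above 0.03 m).
It also fails if it takes over 56 s, if anything falls off the work surface, if the arm or the gripper's body presses on something with over 40 N, if the wrist force passes 120 N, or if a joint passes its speed limit or range.

## Working session

There is one attempt and no reset: what is moved stays moved. The work goes in short steps, Python scripts to look and compute and a shell command to move; the robot and the scene stay as the last step left them, time stands still between calls to the robot, and variables do not carry over. Pictures are saved under pics/ and viewed, at most 13 in all, crops included, and the job is handed in when it is done.

```bash
ls; mkdir -p pics
python3 - <<'E'
from workcell import bot, optics
import cv2,numpy as np
a=optics.camera("scene");b=optics.camera("top")
cv2.imwrite("pics/s.png",a);cv2.imwrite("pics/t.png",b)
for n in("scene","top"):
    i=optics.camera_info(n);print(np.round(i["mtx"],1).tolist(),np.round(i["extrinsics"],3).tolist())
o=bot.get_obs();print(o["time"],o["ee_pos"],o["tcp_rot"],o["opening"])
E
```

```text
drive.py
pics
workcell.py
[[515.1, 0.0, 321.7], [0.0, 515.1, 247.6], [0.0, 0.0, 1.0]] [[-0.235, 0.694, -0.681, 1.552], [0.972, 0.163, -0.17, 0.199], [-0.007, -0.701, -0.713, 1.201], [0.0, 0.0, 0.0, 1.0]]
[[471.6, 0.0, 307.0], [0.0, 471.6, 228.7], [0.0, 0.0, 1.0]] [[-0.023, -0.986, 0.168, 0.341], [-1.0, 0.023, -0.006, -0.06], [0.002, -0.168, -0.986, 1.248], [0.0, 0.0, 0.0, 1.0]]
0.1 [0.24744883 0.49098216 0.25565368] [-1.79928807e+02  2.63490948e-03  1.53252407e+02] 0.08541511570908673
```

View pics/s.png

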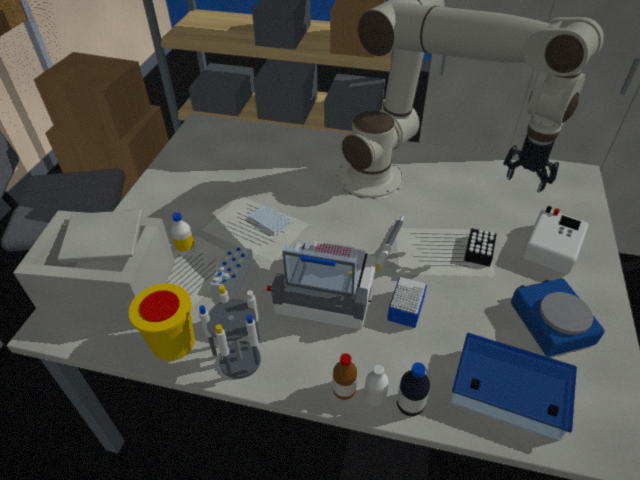

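View pics/t.png

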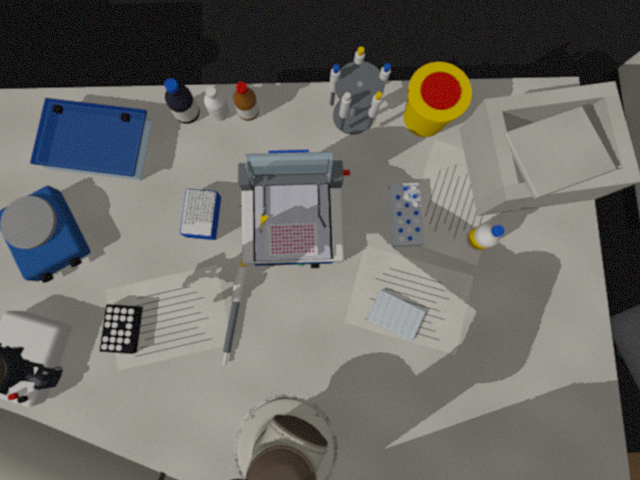

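Run:
```python
import cv2,numpy as np
a=cv2.imread("pics/s.png");b=cv2.imread("pics/t.png")
A=cv2.resize(a[225:330,255:395],None,fx=4,fy=4,interpolation=cv2.INTER_CUBIC)
B=cv2.resize(b[140:275,225:360],None,fx=4.4,fy=4.4,interpolation=cv2.INTER_CUBIC)
cv2.imwrite("pics/s1.png",A);cv2.imwrite("pics/t1.png",B)
```

```text
(no output)
```

View pics/t1.png

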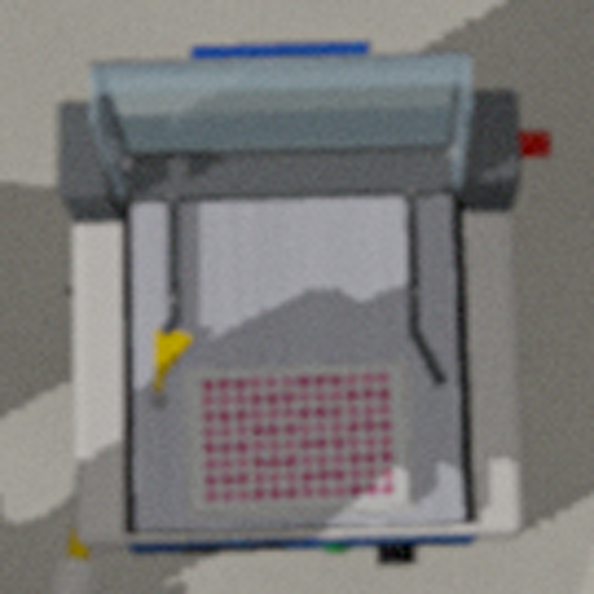

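View pics/s1.png

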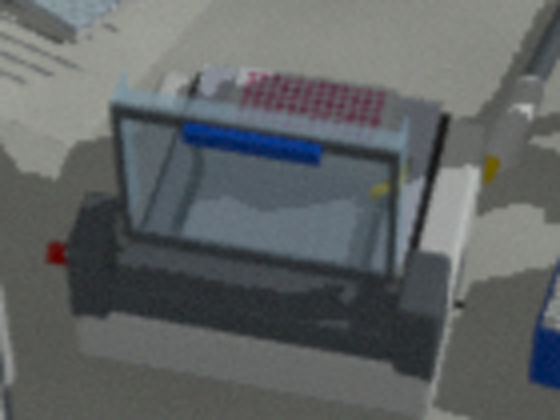

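```bash
cat > h.py <<'E'
from workcell import bot, optics
import cv2,numpy as np
I={n:optics.camera_info(n) for n in("scene","top")}
def ray(n,p,i=None):
    i=i or I[n];E=i["extrinsics"];return E[:3,3],E[:3,:3]@np.linalg.solve(i["mtx"],[p[0],p[1],1])
def onz(n,p,z,i=None):
    o,d=ray(n,p,i);return o+d*(z-o[2])/d[2]
def tri(p,q):
    o,d=ray("scene",p);u,e=ray("top",q)
    s=np.linalg.lstsq(np.c_[d,-e],u-o,rcond=None)[0];a,b=o+d*s[0],u+e*s[1]
    return (a+b)/2,np.linalg.norm(a-b)
def mask(im,lo,hi,box):
    m=cv2.inRange(cv2.cvtColor(im,cv2.COLOR_BGR2HSV),lo,hi);k=np.zeros_like(m);x0,y0,x1,y1=box;k[y0:y1,x0:x1]=255
    return m&k
def cen(m):
    M=cv2.moments(m,True);return np.array([M["m10"]/M["m00"],M["m01"]/M["m00"]])
E
python3 - <<'E'
from h import *
np.set_printoptions(precision=4,suppress=True)
s=cv2.imread("pics/s.png");t=cv2.imread("pics/t.png")
R=((0,120,60),(8,255,255));Bl=((105,120,60),(125,255,255));Y=((20,120,80),(35,255,255))
rs,rt=mask(s,*R,(262,280,276,300)),mask(t,*R,(338,165,356,182))
bs,bt=mask(s,*Bl,(295,250,340,270)),mask(t,*Bl,(262,145,315,156))
ys,yt=mask(s,*Y,(345,265,362,276)),mask(t,*Y,(258,212,272,230))
for n,a,b in(("red",rs,rt),("strip",bs,bt),("nose/yel",ys,yt)):
    print(n,(a>0).sum(),(b>0).sum(),cen(a),cen(b),*tri(cen(a),cen(b)))
# ends of strip
def ends(m):
    (c,w,a)=cv2.minAreaRect(cv2.findNonZero(m));P=cv2.boxPoints((c,w,a));P=P[P[:,0].argsort()];return P[:2].mean(0),P[2:].mean(0)
es,et=ends(bs),ends(bt);print(es,et,tri(es[0],et[1]),tri(es[1],et[0]))
c=lambda u,v:(225+u/4.4,140+v/4.4)
for n,p,z in(("platFL",c(130,530),.08),("platFR",c(472,522),.08),("platBL",c(128,200),.08),("platBR",c(462,197),.08),
 ("towerL",c(62,103),.125),("towerR",c(518,93),.125),("railL",c(174,327),.092),("railR",c(415,330),.092),("railRf",c(442,380),.092),
 ("plateBL",c(193,362),.0944),("plFL",c(193,512),.0944)):print(n,onz("top",p,z))
pk=mask(t,(150,60,60),(179,255,255),(262,215,325,260));r=cv2.minAreaRect(cv2.findNonZero(cv2.morphologyEx(pk,cv2.MORPH_CLOSE,np.ones((5,5)))))
print("pink",r,onz("top",r[0],.0944),[onz("top",p,.0944)[:2] for p in cv2.boxPoints(r)])
print("red face top", onz("top",np.array([350,172.7]),.09))
E
```

```text
red 17 33 [268.2941 288.1176] [345.8788 172.2727] [ 0.6814 -0.1713  0.0912] 0.004625437785285163
strip 207 88 [317.2705 260.3333] [288.5114 151.1023] [ 0.6867 -0.0289  0.2459] 0.0004481228559926451Traceback (most recent call last):
  File "<stdin>", line 9, in <module>
  File "h.py", line 16, in cen
    M=cv2.moments(m,True);return np.array([M["m10"]/M["m00"],M["m01"]/M["m00"]])
                                           ~~~~~~~~^~~~~~~~~
ZeroDivisionError: float division by zero
```

Run:
```python
from h import *
np.set_printoptions(precision=4,suppress=True)
s=cv2.imread("pics/s.png");t=cv2.imread("pics/t.png")
Bl=((105,120,60),(125,255,255))
bs,bt=mask(s,*Bl,(295,250,340,270)),mask(t,*Bl,(262,145,315,156))
def ends(m):
    (c,w,a)=cv2.minAreaRect(cv2.findNonZero(m));P=cv2.boxPoints((c,w,a));P=P[P[:,0].argsort()];return P[:2].mean(0),P[2:].mean(0)
es,et=ends(bs),ends(bt);print("strip R",tri(es[0],et[1]),"L",tri(es[1],et[0]))
c=lambda u,v:(225+u/4.4,140+v/4.4)
for n,p,z in(("platFL",c(130,530),.08),("platFR",c(472,522),.08),("platBL",c(128,200),.08),("platBR",c(462,197),.08),
 ("towerL",c(62,103),.125),("towerR",c(518,93),.125),("railL",c(174,327),.092),("railR",c(415,330),.092),("railRf",c(442,380),.092),
 ("nose",c(192,337),.089),("plateBL",c(193,362),.0944),("plFL",c(193,512),.0944)):print(n,onz("top",p,z))
pk=mask(t,(150,60,60),(179,255,255),(262,215,325,260));r=cv2.minAreaRect(cv2.findNonZero(cv2.morphologyEx(pk,cv2.MORPH_CLOSE,np.ones((5,5)))))
print("pink",r,onz("top",r[0],.0944),[onz("top",p,.0944)[:2] for p in cv2.boxPoints(r)])
print("red face top", onz("top",(225+551/4.4,140+143/4.4),.09))
# fit shaker pose (top rays) by Procrustes
mod=np.array([[-130,93],[-130,-93],[110,130],[110,-130],[-20.5,58.5],[86.5,-150]])/1e3
obs=np.array([onz("top",p,z)[:2] for p,z in((c(130,530),.08),(c(472,522),.08),(c(62,103),.125),(c(518,93),.125),(c(192,337),.089),(c(551,143),.09))])
a=mod-mod.mean(0);b=obs-obs.mean(0);th=np.arctan2((a[:,0]*b[:,1]-a[:,1]*b[:,0]).sum(),(a*b).sum())
Q=np.array([[np.cos(th),-np.sin(th)],[np.sin(th),np.cos(th)]]);o=obs.mean(0)-Q@mod.mean(0)
print("shaker",o,np.degrees(th));print((obs-o)@Q-mod)
for n,m in(("home",[.02725,0]),("btn",[.0865,-.150]),("grip~",[.078,0])):print(n,o+Q@np.array(m))
print("pink in shaker",(np.array(onz("top",r[0],.0944)[:2])-o)@Q)
```

```text
strip R (array([ 0.6867, -0.0724,  0.2458]), np.float64(0.0046471953539329765)) L (array([0.6874, 0.0157, 0.2465]), np.float64(0.0033682546236556885))
platFL [0.4626 0.065  0.08  ]
platFR [ 0.4627 -0.1281  0.08  ]
platBL [0.6546 0.0653 0.08  ]
platBR [ 0.652  -0.1284  0.08  ]
towerL [0.6995 0.0973 0.125 ]
towerR [ 0.6996 -0.1591  0.125 ]
railL [0.5764 0.0382 0.092 ]
railR [ 0.5716 -0.0985  0.092 ]
railRf [ 0.5424 -0.113   0.092 ]
nose [0.571  0.0283 0.089 ]
plateBL [0.5555 0.0275 0.0944]
plFL [0.4704 0.0283 0.0944]
pink ((292.2541809082031, 238.8705291748047), (27.12181282043457, 41.664894104003906), 88.02507019042969) [ 0.5125 -0.0299  0.0944] [array([0.5459, 0.0223]), array([ 0.5472, -0.0811]), array([ 0.4794, -0.0817]), array([0.4782, 0.0207])]
red face top [ 0.6803 -0.1802  0.09  ]
shaker [ 0.5916 -0.0309] 0.22454971056476347
[[ 0.0015  0.0034]
 [ 0.0008 -0.0037]
 [-0.0016 -0.0022]
 [-0.0025  0.0013]
 [ 0.0002  0.0008]
 [ 0.0016  0.0003]]
home [ 0.6188 -0.0308]
btn [ 0.6787 -0.1806]
grip~ [ 0.6696 -0.0306]
pink in shaker [-0.0791  0.0013]
```

```bash
echo '[-0.0287, -0.0273, 0, -5.6, 0.06, -0.0574, -0.0546, 0, -11.2, 0.06, -0.0861, -0.0819, 0, -16.8, 0.06, -0.1148, -0.1092, 0, -22.4, 0.06, -0.1437, -0.1364, 0, -26.75, 0.06]' | python3 drive.py 40
```

```text
time: 0.52
ee_pos: [0.3144, 0.303, 0.2559]
tcp_rot: [-180.0, -0.0, -179.7]
wrist_force: [0.4, 0.9, -0.4]
opening: 0.0595
grasp_force: 0.0
```

```bash
echo '[-0.013, -0.039, 0, 0, 0.06, -0.026, -0.078, 0, 0, 0.06, -0.039, -0.117, 0, 0, 0.06, -0.052, -0.156, 0, 0, 0.06, -0.065, -0.195, 0, 0, 0.06]' | python3 drive.py; echo '[-0.013, -0.035, 0.02, 0, 0.06, -0.026, -0.07, 0.04, 0, 0.06, -0.039, -0.105, 0.06, 0, 0.06, -0.05, -0.139, 0.08, 0, 0.06, -0.05, -0.14, 0.1, 0, 0.06]' | python3 drive.py
```

```text
time: 0.93
ee_pos: [0.3794, 0.1078, 0.2563]
tcp_rot: [180.0, 0.0, -180.0]
wrist_force: [0.6, -0.2, -0.1]
opening: 0.0599
grasp_force: 0.0
time: 1.35
ee_pos: [0.4303, -0.0348, 0.1549]
tcp_rot: [-179.9, 0.0, 179.8]
wrist_force: [0.2, 0.5, 0.4]
opening: 0.0599
grasp_force: 0.0
```

Run:
```python
from h import *
print(bot.get_obs()["ee_pos"],bot.get_obs()["tcp_rot"]);i=optics.camera_info("wrist");np.savez("w.npz",m=i["mtx"],e=i["extrinsics"]);print(np.round(i["extrinsics"],3).tolist())
w=optics.camera("wrist");cv2.imwrite("pics/w1.png",w)
```

```text
[ 0.43034693 -0.03480107  0.1549353 ] [-1.79925506e+02  1.30940137e-02  1.79751613e+02]
[[0.004, 0.961, 0.278, 0.361], [1.0, -0.004, -0.002, -0.034], [-0.001, 0.278, -0.961, 0.273], [0.0, 0.0, 0.0, 1.0]]
```

View pics/w1.png

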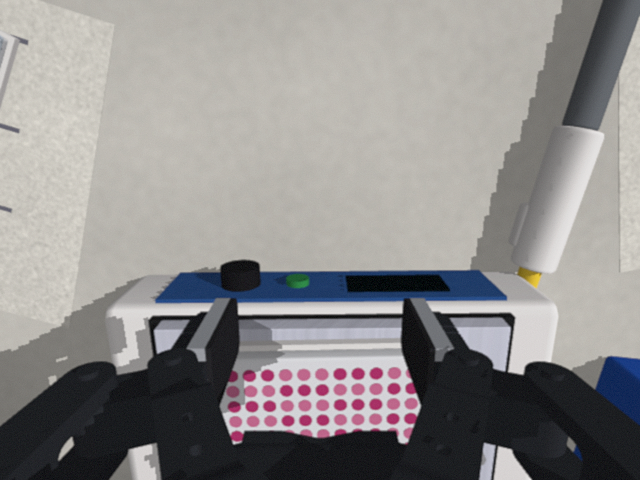

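Run:
```python
from h import *
np.set_printoptions(precision=4,suppress=True)
z=np.load("w.npz");i={"mtx":z["m"],"extrinsics":z["e"]};w=cv2.imread("pics/w1.png")
for u in(255,320,385):
    c=w[300:372,u-2:u+3].mean((1,2));print(u,c[::2].astype(int).tolist())
for n,p,h in(("platFL",(513,316),.08),("platFR",(152,318),.08),("knobtop",(240,268),.06),("knobtop",(240,268),.08),("edge L",(385,350),.085),("edge R",(255,352),.085)):print(n,onz("",p,h,i))
# knob height: wrist ray vs top ray
o,d=ray("",(240,268),i);u,e=ray("top",(225+397/4.4,140+550/4.4));s=np.linalg.lstsq(np.c_[d,-e],u-o,rcond=None)[0];print(o+d*s[0],u+e*s[1])
```

```text
255 [81, 131, 188, 201, 214, 218, 221, 154, 25, 37, 125, 111, 105, 104, 108, 123, 124, 124, 124, 124, 122, 118, 119, 140, 142, 140, 115, 116, 119, 128, 137, 139, 141, 140, 141, 137]
320 [80, 167, 191, 205, 218, 218, 222, 127, 16, 63, 140, 143, 145, 141, 167, 188, 187, 186, 187, 185, 161, 156, 194, 214, 213, 166, 156, 163, 174, 211, 215, 212, 211, 213, 180, 141]
385 [93, 173, 196, 209, 217, 219, 212, 73, 17, 89, 146, 146, 146, 145, 188, 192, 189, 190, 191, 168, 158, 167, 214, 215, 179, 154, 161, 166, 198, 216, 213, 212, 212, 212, 213, 209]
platFL [0.4572 0.0648 0.08  ]
platFR [ 0.4577 -0.1213  0.08  ]
knobtop [ 0.4377 -0.0784  0.06  ]
knobtop [ 0.4304 -0.0742  0.08  ]
edge L [ 0.4737 -0.0011  0.085 ]
edge R [ 0.4746 -0.0681  0.085 ]
[ 0.4532 -0.0873  0.0171] [ 0.4536 -0.0867  0.0171]
```

```bash
echo '[-0.005, 0.004, 0.02, 0, 0.06, -0.01, 0.005, 0.035, 0, 0.06, -0.01, 0.005, 0.046, 0, 0.06, -0.01, 0.005, 0.047, 0, 0.06]' | python3 drive.py; echo '[-0.005, 0, 0, 0, 0.06, -0.01, 0, 0, 0, 0.06, -0.015, 0, 0, 0, 0.06, -0.02, 0, 0, 0, 0.06, -0.025, 0, 0, 0, 0.06]' | python3 drive.py
```

```text
time: 1.73
ee_pos: [0.4384, -0.0247, 0.1076]
tcp_rot: [180.0, -0.2, -179.9]
wrist_force: [0.0, -0.1, 0.1]
opening: 0.0596
grasp_force: 0.0
time: 2.15
ee_pos: [0.4652, -0.0253, 0.1099]
tcp_rot: [-180.0, 0.0, -180.0]
wrist_force: [-1.2, -0.3, 1.1]
opening: 0.0603
grasp_force: 0.6
```

Run:
```python
from h import *
i=optics.camera_info("wrist");np.savez("w.npz",m=i["mtx"],e=i["extrinsics"])
w=optics.camera("wrist");t=optics.camera("top");cv2.imwrite("pics/w2.png",np.hstack([w[240:480],]))
cv2.imwrite("pics/c2.png",np.vstack([w[250:480],cv2.resize(t[190:275,225:360],(540,340))[:, :].copy() if 0 else cv2.copyMakeBorder(cv2.resize(t[190:275,225:360],(540,340)),0,0,0,100,cv2.BORDER_CONSTANT)]))
```

```text
(no output)
```

View pics/c2.png

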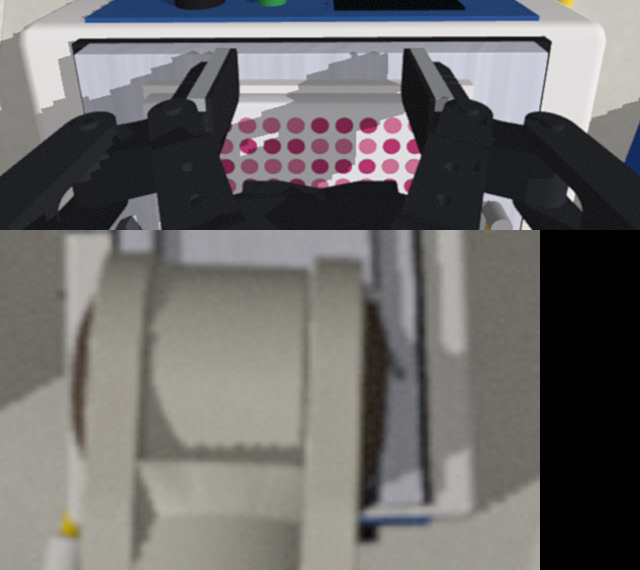

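```bash
echo '[-0.004, -0.005, 0, 0, 0.06, -0.008, -0.005, 0, 0, 0.06, -0.012, -0.005, 0, 0, 0.06, -0.016, -0.005, 0, 0, 0.06, -0.02, -0.005, 0, 0, 0.06]' | python3 drive.py
python3 - <<'E'
from h import *
np.set_printoptions(precision=4,suppress=True)
i=optics.camera_info("wrist");w=optics.camera("wrist")
g=cv2.cvtColor(w,cv2.COLOR_BGR2GRAY)
for u in(260,320,380):print(g[280:360:2,u-1:u+2].mean(1).astype(int).tolist())
pk=mask(w,(150,60,60),(179,255,255),(240,330,400,440));ys,xs=np.nonzero(pk);print(ys.min());print([onz("",(320,r),h,i)[:2] for r,h in((300,.085),(320,.085),(340,.085),(ys.min(),.094))])
print(bot.get_obs()["ee_pos"],bot.get_obs()["wrist_force"])
E
```

```text
time: 2.67
ee_pos: [0.4832, -0.0301, 0.1088]
tcp_rot: [179.9, -0.2, 180.0]
wrist_force: [-2.4, 0.8, 0.5]
opening: 0.06
grasp_force: 1.3
[190, 192, 191, 191, 190, 191, 191, 190, 191, 190, 191, 191, 190, 190, 189, 189, 188, 189, 189, 188, 188, 188, 188, 188, 189, 187, 165, 165, 168, 213, 219, 219, 214, 152, 159, 167, 171, 189, 219, 220]
[197, 198, 197, 199, 197, 198, 197, 198, 198, 197, 197, 197, 198, 197, 196, 197, 197, 197, 197, 197, 198, 192, 133, 131, 132, 130, 121, 123, 123, 144, 146, 147, 138, 117, 119, 122, 123, 131, 141, 143]
[191, 192, 193, 192, 192, 192, 193, 192, 192, 193, 193, 148, 128, 128, 128, 126, 129, 129, 127, 127, 129, 127, 128, 130, 129, 125, 122, 121, 124, 145, 146, 146, 132, 118, 120, 122, 124, 131, 140, 143]
369
[array([ 0.4776, -0.0296]), array([ 0.4858, -0.0296]), array([ 0.4943, -0.0296]), array([ 0.5012, -0.0296])]
[ 0.4846 -0.0303  0.1089] [-0.485   0.0774 -0.9417]
```

```bash
for k in 1 ; do echo '[-0.005, 0, 0, 0, 0.06, -0.01, 0, 0, 0, 0.06, -0.015, 0, 0, 0, 0.06, -0.02, 0, 0, 0, 0.06, -0.025, 0, 0, 0, 0.06]' | python3 drive.py;done; echo '[-0.004, 0, 0, 0, 0.06, -0.008, 0, 0, 0, 0.06, -0.012, 0, 0, 0, 0.06, -0.016, 0, 0, 0, 0.06, -0.02, 0, 0, 0, 0.06]' | python3 drive.py
```

```text
time: 3.13
ee_pos: [0.5089, -0.0298, 0.109]
tcp_rot: [179.9, -0.1, -180.0]
wrist_force: [-6.9, 3.9, 2.4]
opening: 0.0599
grasp_force: 3.3
time: 3.55
ee_pos: [0.5289, -0.0297, 0.109]
tcp_rot: [179.9, -0.1, -180.0]
wrist_force: [-7.1, 3.8, 3.0]
opening: 0.0604
grasp_force: 3.5
```

```bash
echo '[-0.004, 0, 0, 0, 0.06, -0.008, 0, 0, 0, 0.06, -0.012, 0, 0, 0, 0.06, -0.016, 0, 0, 0, 0.06, -0.02, 0, 0, 0, 0.06]' | python3 drive.py; echo '[-0.002, 0, 0, 0, 0.06, -0.004, 0, 0, 0, 0.06, -0.006, 0, 0, 0, 0.06, -0.008, 0, 0, 0, 0.06, -0.01, 0, 0, 0, 0.06]' | python3 drive.py
```

```text
time: 3.97
ee_pos: [0.5488, -0.0297, 0.109]
tcp_rot: [179.9, -0.1, -180.0]
wrist_force: [-6.5, 3.8, 2.1]
opening: 0.0602
grasp_force: 3.6
time: 4.38
ee_pos: [0.5588, -0.0297, 0.109]
tcp_rot: [179.9, -0.1, -180.0]
wrist_force: [-7.2, 4.0, 2.1]
opening: 0.06
grasp_force: 3.4
```

Run:
```python
from h import *
w=optics.camera("wrist");cv2.imwrite("pics/w3.png",w)
```

```text
(no output)
```

View pics/w3.png

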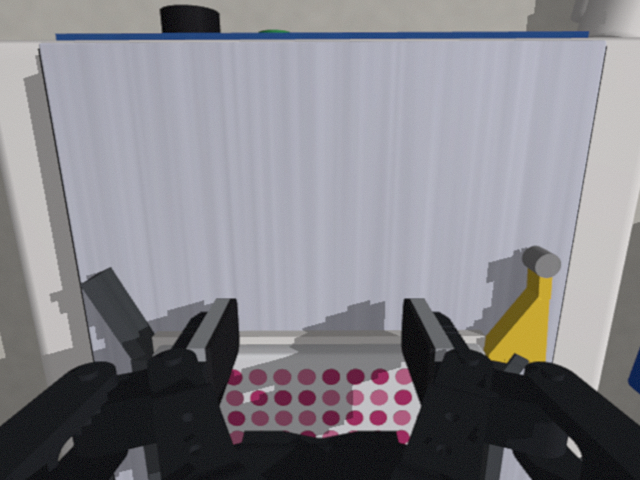

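```bash
echo '[-0.002, 0, 0, 0, 0.06, -0.004, 0, 0, 0, 0.06, -0.006, 0, 0, 0, 0.06, -0.007, 0, 0, 0, 0.06, -0.008, 0, 0, 0, 0.06]' | python3 drive.py; echo '[-0.001, 0, 0, 0, 0.06, -0.002, 0, 0, 0, 0.06, -0.003, 0, 0, 0, 0.06]' | python3 drive.py
```

```text
time: 4.85
ee_pos: [0.5678, -0.0304, 0.1092]
tcp_rot: [-180.0, 0.0, -180.0]
wrist_force: [-0.2, 1.1, -1.1]
opening: 0.0599
grasp_force: 0.4
time: 5.1
ee_pos: [0.569, -0.0306, 0.1091]
tcp_rot: [-180.0, -0.2, 180.0]
wrist_force: [-13.9, -1.2, 6.4]
opening: 0.0603
grasp_force: 7.2
```

```bash
echo '[0.01, 0, 0, 0, 0.06, 0.03, 0, 0, 0, 0.06, 0.04, 0, -0.03, 0, 0.06, 0.05, 0, -0.07, 0, 0.06, 0.06, 0, -0.11, 0, 0.06]' | python3 drive.py
python3 - <<'E'
from h import *
np.set_printoptions(precision=4,suppress=True)
i=optics.camera_info("wrist");w=optics.camera("wrist");cv2.imwrite("pics/w4.png",w)
E
```

```text
time: 5.52
ee_pos: [0.5095, -0.0304, 0.2199]
tcp_rot: [-180.0, -0.1, 180.0]
wrist_force: [0.5, 0.1, 0.8]
opening: 0.06
grasp_force: 0.0
```

View pics/w4.png

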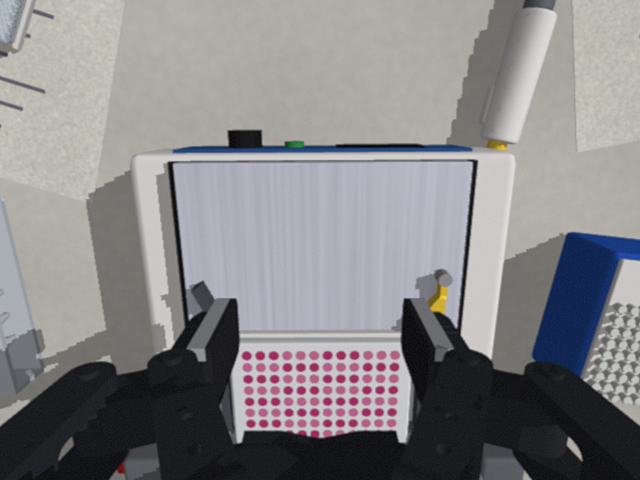

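```bash
echo '[0, -0.04, 0, 0, 0.06, 0, -0.08, 0, 0, 0.06, 0, -0.12, 0, 0, 0.06, 0, -0.16, 0, 0, 0.06, 0, -0.2, 0, 0, 0.06]' | python3 drive.py; echo '[-0.035, -0.01, 0, 0, 0.06, -0.07, -0.01, 0, 0, 0.06, -0.105, -0.01, 0, 0, 0.06, -0.14, -0.01, 0, 0, 0.06, -0.163, -0.01, 0, 0, 0.06]' | python3 drive.py
python3 - <<'E'
from h import *
t=optics.camera("top");s=optics.camera("scene");w=optics.camera("wrist")
c=lambda im,x,y,W,H,f:cv2.resize(im[y:y+H,x:x+W],None,fx=f,fy=f,interpolation=cv2.INTER_CUBIC)
A=c(t,225,140,135,135,3);B=c(s,240,215,140,135,2.8)
B=cv2.resize(B,(395,405));cv2.imwrite("pics/c5.png",np.hstack([A,B]));cv2.imwrite("pics/w5.png",w)
E
```

```text
time: 5.98
ee_pos: [0.5105, -0.2325, 0.2197]
tcp_rot: [-180.0, 0.1, -180.0]
wrist_force: [0.1, 0.3, 0.3]
opening: 0.06
grasp_force: 0.0
time: 6.4
ee_pos: [0.6761, -0.2406, 0.2182]
tcp_rot: [-180.0, 0.0, 180.0]
wrist_force: [0.4, 0.1, 0.3]
opening: 0.0599
grasp_force: 0.0
```

View pics/c5.png

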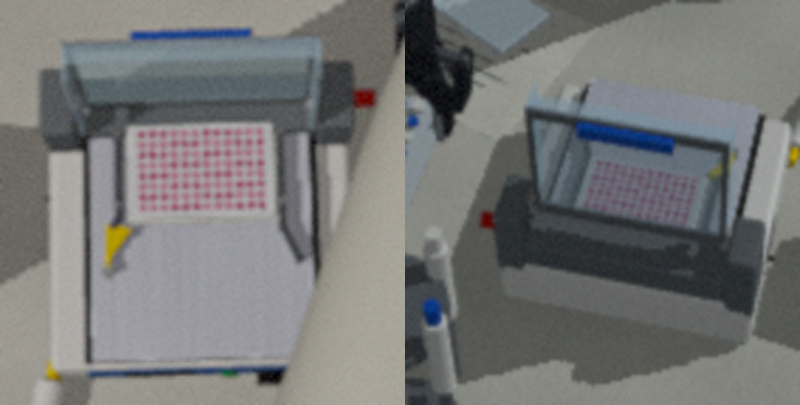

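```bash
echo '[0, 0, 0.035, 0, 0.06, 0, 0, 0.07, 0, 0.06, 0, 0, 0.1, 0, 0.06, 0, 0, 0.11, 0, 0.06, 0, 0, 0.111, 0, 0.06]' | python3 drive.py; echo '[0, 0.004, 0, 0, 0.06, 0, 0.008, 0, 0, 0.06, 0, 0.012, 0, 0, 0.06, 0, 0.016, 0, 0, 0.06]' | python3 drive.py
```

```text
time: 6.97
ee_pos: [0.6716, -0.2401, 0.1061]
tcp_rot: [179.9, -0.2, 180.0]
wrist_force: [-0.8, 0.0, 1.0]
opening: 0.0598
grasp_force: 0.0
time: 7.3
ee_pos: [0.6743, -0.224, 0.1105]
tcp_rot: [-179.9, 0.2, -180.0]
wrist_force: [0.3, 0.0, 0.5]
opening: 0.0599
grasp_force: 0.0
```

```bash
echo '[0, 0.002, 0, 0, 0.06, 0, 0.004, 0, 0, 0.06, 0, 0.006, 0, 0, 0.06, 0, 0.008, 0, 0, 0.06]' | python3 drive.py; echo '[0, 0.002, 0, 0, 0.06, 0, 0.004, 0, 0, 0.06, 0, 0.005, 0, 0, 0.06]' | python3 drive.py
```

```text
time: 7.63
ee_pos: [0.6738, -0.2166, 0.1088]
tcp_rot: [-179.9, 0.1, 180.0]
wrist_force: [0.9, -3.3, 2.3]
opening: 0.0596
grasp_force: 1.8
time: 7.88
ee_pos: [0.6737, -0.2112, 0.1087]
tcp_rot: [-180.0, 0.0, 180.0]
wrist_force: [-0.1, -3.0, 3.8]
opening: 0.0601
grasp_force: 1.9
```

```bash
echo '[0, 0.0015, 0, 0, 0.06, 0, 0.003, 0, 0, 0.06, 0, 0.004, 0, 0, 0.06]' | python3 drive.py; echo '[0, 0.001, 0, 0, 0.06, 0, 0.002, 0, 0, 0.06, 0, 0.003, 0, 0, 0.06]' | python3 drive.py
```

```text
time: 8.13
ee_pos: [0.6737, -0.2073, 0.1086]
tcp_rot: [-180.0, 0.0, -180.0]
wrist_force: [1.0, -5.6, 5.4]
opening: 0.06
grasp_force: 3.9
time: 8.38
ee_pos: [0.6736, -0.2064, 0.1089]
tcp_rot: [-179.8, 0.1, 179.9]
wrist_force: [0.9, -15.4, 5.1]
opening: 0.0597
grasp_force: 8.3
```

```bash
echo '[0, -0.02, 0, 0, 0.06, 0, -0.03, -0.035, 0, 0.06, 0, -0.03, -0.075, 0, 0.06, 0, -0.03, -0.115, 0, 0.06, 0, -0.03, -0.155, 0, 0.06]' | python3 drive.py; echo '[0, 0, -0.035, 0, 0.06, 0, 0.01, -0.055, 0, 0.06, 0, 0.05, -0.055, 0, 0.06, 0, 0.09, -0.055, 0, 0.06, 0, 0.13, -0.055, 0, 0.06]' | python3 drive.py;echo '[0, 0.03, 0, 0, 0.06, 0, 0.06, 0, 0, 0.06, 0, 0.075, 0, 0, 0.06, 0, 0.075, 0, 0, 0.06]' | python3 drive.py
```

```text
time: 8.8
ee_pos: [0.6727, -0.2338, 0.2641]
tcp_rot: [179.9, -0.1, -180.0]
wrist_force: [1.2, 0.5, 1.4]
opening: 0.0601
grasp_force: 0.0
time: 9.22
ee_pos: [0.6734, -0.1029, 0.3175]
tcp_rot: [179.9, -0.1, 179.9]
wrist_force: [1.1, -0.1, 0.0]
opening: 0.0598
grasp_force: 0.0
time: 9.55
ee_pos: [0.6732, -0.0257, 0.3178]
tcp_rot: [179.9, -0.1, -179.8]
wrist_force: [0.7, -0.8, 0.0]
opening: 0.0595
grasp_force: 0.0
```

Run:
```python
from h import *
t=optics.camera("top");s=optics.camera("scene");print(bot.get_obs()["wrist_force"])
c=lambda im,x,y,W,H:cv2.resize(im[y:y+H,x:x+W],(400,400),interpolation=cv2.INTER_CUBIC)
cv2.imwrite("pics/c6.png",np.hstack([c(t,225,130,140,140),c(s,240,180,150,150)]))
m=mask(s,(105,120,60),(125,255,255),(295,245,340,275));print((m>0).sum())
```

```text
[ 0.32972317 -0.39156997 -0.25436541]
205
```

View pics/c6.png

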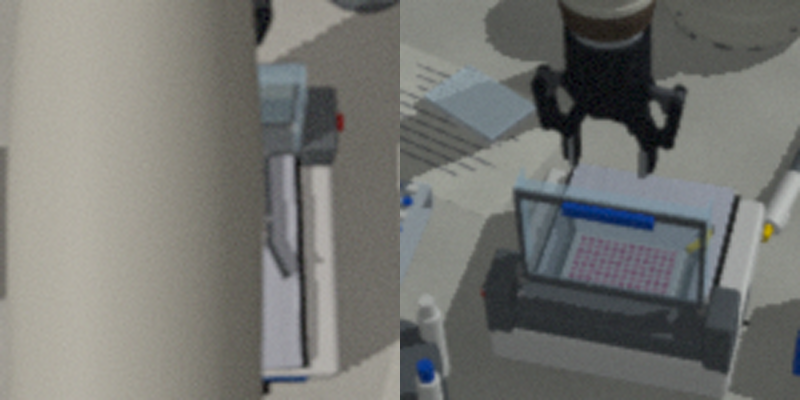

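```bash
echo '[-0.02, -0.003, 0, 0, 0.06, -0.04, -0.003, 0, 0, 0.06, -0.043, -0.003, 0, 0, 0.06, -0.043, -0.003, 0, 0, 0.06]' | python3 drive.py; echo '[0, 0, 0.02, 0, 0.06, 0, 0, 0.035, 0, 0.06, 0, 0, 0.05, 0, 0.06, 0, 0, 0.06, 0, 0.06, 0, 0, 0.06, 0, 0.06]' | python3 drive.py
```

```text
time: 9.98
ee_pos: [0.7173, -0.0339, 0.3159]
tcp_rot: [180.0, -0.2, 179.9]
wrist_force: [-0.6, 0.4, 0.2]
opening: 0.06
grasp_force: 0.0
time: 10.4
ee_pos: [0.715, -0.0332, 0.2565]
tcp_rot: [180.0, -0.2, 179.9]
wrist_force: [0.8, 0.6, -0.3]
opening: 0.0604
grasp_force: 0.0
```

Behind the lid with no contact; now pull it towards the robot.

```bash
echo '[0.01, 0, 0, 0, 0.06, 0.02, 0, 0, 0, 0.06, 0.03, 0, 0, 0, 0.06, 0.04, 0, 0, 0, 0.06, 0.05, 0, 0, 0, 0.06]' | python3 drive.py; echo '[0.01, 0, 0, 0, 0.06, 0.02, 0, 0, 0, 0.06, 0.03, 0, 0, 0, 0.06, 0.04, 0, 0, 0, 0.06, 0.045, 0, 0, 0, 0.06]' | python3 drive.py
python3 - <<'E'
from h import *
s=optics.camera("scene");cv2.imwrite("pics/s7.png",s);m=mask(s,(105,120,60),(125,255,255),(290,235,345,300));print((m>0).sum(),cen(m))
E
```

```text
time: 10.82
ee_pos: [0.6655, -0.0329, 0.2598]
tcp_rot: [-180.0, 0.1, 180.0]
wrist_force: [0.5, 0.3, -1.1]
opening: 0.0601
grasp_force: 0.2
time: 11.23
ee_pos: [0.6202, -0.0329, 0.2601]
tcp_rot: [-180.0, 0.1, 180.0]
wrist_force: [0.3, 1.0, 0.4]
opening: 0.0599
grasp_force: 0.0
151 [324.29139073 243.66887417]
```

```bash
echo '[0, 0, -0.03, 0, 0.06, 0, 0, -0.06, 0, 0.06, 0, 0, -0.09, 0, 0.06, 0, 0, -0.11, 0, 0.06, 0, 0, -0.11, 0, 0.06]' | python3 drive.py; echo '[0, -0.04, 0, 0, 0.06, 0, -0.08, 0, 0, 0.06, 0, -0.12, 0, 0, 0.06, 0, -0.16, 0, 0, 0.06, 0, -0.2, 0, 0, 0.06]' | python3 drive.py; echo '[0, -0.04, 0, 0, 0.06, 0, -0.08, 0, 0, 0.06, 0, -0.08, 0, 0, 0.06, 0, -0.08, 0, 0, 0.06, 0, -0.08, 0, 0, 0.06]' | python3 drive.py;echo '[0, 0, 0, 0, 0.06, 0, 0, 0, 0, 0.06, 0, 0, 0, 0, 0.06, 0, 0, 0, 0, 0.06, 0, 0, 0, 0, 0.06]' | python3 drive.py;echo '[0, 0, 0, 0, 0.06, 0, 0, 0, 0, 0.06, 0, 0, 0, 0, 0.06, 0, 0, 0, 0, 0.06, 0, 0, 0, 0, 0.06]' | python3 drive.py;echo '[0, 0, 0, 0, 0.06, 0, 0, 0, 0, 0.06, 0, 0, 0, 0, 0.06, 0, 0, 0, 0, 0.06, 0, 0, 0, 0, 0.06]' | python3 drive.py;echo '[0, 0, 0, 0, 0.06, 0, 0, 0, 0, 0.06, 0, 0, 0, 0, 0.06, 0, 0, 0, 0, 0.06, 0, 0, 0, 0, 0.06]' | python3 drive.py;echo '[0, 0, 0, 0, 0.06, 0, 0, 0, 0, 0.06, 0, 0, 0, 0, 0.06, 0, 0, 0, 0, 0.06, 0, 0, 0, 0, 0.06]' | python3 drive.py
python3 - <<'E'
from h import *
for k in range(3): s=optics.camera("scene");t=optics.camera("top")
c=lambda im,x,y,W,H:cv2.resize(im[y:y+H,x:x+W],(400,400),interpolation=cv2.INTER_CUBIC)
cv2.imwrite("pics/c8.png",np.hstack([c(t,225,130,140,140),c(s,240,200,150,150)]))
B=((105,120,50),(125,255,255));a,b=mask(s,*B,(285,215,350,290)),mask(t,*B,(262,200,320,252));print((a>0).sum(),(b>0).sum(),cen(a),cen(b),tri(cen(a),cen(b)))
E
```

```text
time: 11.7
ee_pos: [0.6216, -0.0326, 0.3736]
tcp_rot: [-180.0, 0.4, 180.0]
wrist_force: [-0.9, 0.8, -0.0]
opening: 0.0597
grasp_force: 0.0
time: 12.12
ee_pos: [0.6211, -0.2342, 0.3683]
tcp_rot: [-180.0, 0.0, -180.0]
wrist_force: [1.2, 1.0, 0.3]
opening: 0.0604
grasp_force: 0.0
time: 12.53
ee_pos: [0.6216, -0.3126, 0.3676]
tcp_rot: [180.0, -0.0, 180.0]
wrist_force: [-0.3, 0.6, -0.4]
opening: 0.0598
grasp_force: 0.0
time: 12.95
ee_pos: [0.6215, -0.3115, 0.369]
tcp_rot: [-180.0, 0.0, -179.9]
wrist_force: [0.3, 1.0, 0.3]
opening: 0.0599
grasp_force: 0.0
time: 13.37
ee_pos: [0.6215, -0.3124, 0.3682]
tcp_rot: [180.0, -0.0, 180.0]
wrist_force: [-0.1, 1.3, -0.4]
opening: 0.0598
grasp_force: 0.0
time: 13.78
ee_pos: [0.6215, -0.3123, 0.3683]
tcp_rot: [180.0, -0.0, -180.0]
wrist_force: [-0.1, 0.8, -0.5]
opening: 0.0599
grasp_force: 0.0
time: 14.2
ee_pos: [0.6215, -0.3123, 0.3683]
tcp_rot: [-180.0, 0.0, -180.0]
wrist_force: [-0.4, -0.2, 0.1]
opening: 0.0598
grasp_force: 0.0
time: 14.62
ee_pos: [0.6215, -0.3123, 0.3683]
tcp_rot: [-180.0, 0.0, -180.0]
wrist_force: [-0.9, -0.7, -0.1]
opening: 0.0599
grasp_force: 0.0
150 208 [329.94 253.94] [291.32692308 226.03365385] (array([ 0.54010888, -0.02885981,  0.12068735]), np.float64(0.00013943000145823375))
```

View pics/c8.png

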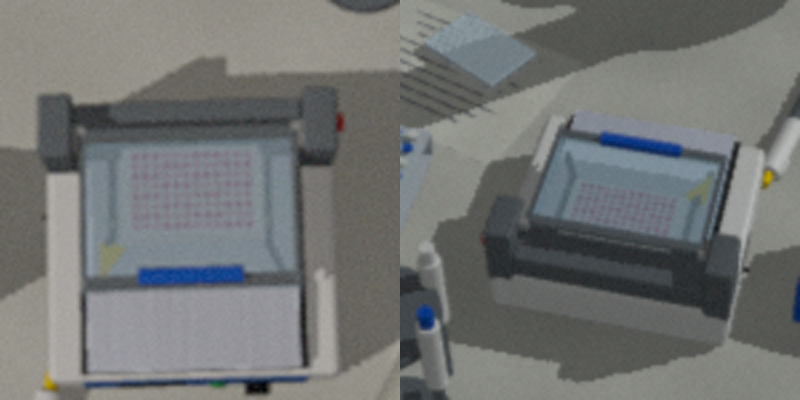

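```bash
echo '[0, 0, 0, 0, 0.06, 0, 0, 0, 0, 0.06, 0, 0, 0, 0, 0.06, 0, 0, 0, 0, 0.06, 0, 0, 0, 0, 0.06]' | python3 drive.py; echo '[0, 0, 0, 0, 0.06, 0, 0, 0, 0, 0.06, 0, 0, 0, 0, 0.06, 0, 0, 0, 0, 0.06, 0, 0, 0, 0, 0.06]' | python3 drive.py
python3 - <<'E'
from h import *
s=optics.camera("scene");t=optics.camera("top")
B=((105,120,50),(125,255,255));a,b=mask(s,*B,(285,215,350,290)),mask(t,*B,(262,200,320,252));print(cen(a),cen(b),tri(cen(a),cen(b)))
E
```

```text
time: 15.33
ee_pos: [0.6215, -0.3123, 0.3683]
tcp_rot: [-180.0, -0.0, -180.0]
wrist_force: [0.3, 0.2, -0.5]
opening: 0.06
grasp_force: 0.0
time: 15.75
ee_pos: [0.6215, -0.3123, 0.3683]
tcp_rot: [-180.0, 0.0, -180.0]
wrist_force: [-0.6, -0.3, -0.4]
opening: 0.0604
grasp_force: 0.0
[329.92715232 253.90066225] [291.4047619  226.03333333] (array([ 0.54007225, -0.02898093,  0.12078867]), np.float64(0.00028358861407847046))
```

The lid is still and shut; handing in.

```bash
python3 -c "
from workcell import bot, optics
print(bot.job_done())"
```

```text
the job is handed in; nothing more can be done
None
```

I handed the job in at about 16 s: the camera shows the plate home with the yellow catch snapped in behind it, the red lid catch pressed in and the lid shut. The hand-in returned no verdict, so I don't know how it was judged.

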